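# Show which sample to weigh

### The arm

A 6-joint arm with a two-finger parallel gripper is mounted at the origin on a cart in front of the work surface, level with it; the furniture and walls round the work are solid. World frame = base frame: x ahead of the robot, y to its left, z up, the work surface at z = 0. Lengths are in m, angles in rad, forces in N, time in s.
With the tool pointing down it reaches from about 0.4 to 0.825 m from the base axis. Payload 7 kg.
Tool frame: the origin (TCP) lies between the finger pads, 19 mm behind the fingertips; this is the grasp point; z points along the fingers, y is the line along which they close (so a half turn about z gives the same grasp; the last joint's range is limited). The gripper opens to 85 mm and grips with 20 to 120 N. Pads are 22 mm wide; open, the fingers measure 114 mm over their backs; the gripper's body (76 mm by 85 mm) begins 54 mm behind the grasp point. The pads swing forward as they close: fully open they stand 13 mm farther back than shut.
Start: joints at [-1.044, 0.359, 0.012, 0, -1.224, -0.288], TCP at [0.16, -0.656, 0.25] pointing down, gripper open.
Joint ranges: [-3.07, 3.07], [-1.43, 2.12], [-1.02, 1.25], [-3.03, 1.67], [-3.05, -0], [-3.03, 3.03]. Speed limits (rad/s): [2.39, 2.39, 3.01, 3.14, 3.14, 3.14].

### API

Orientations are given as [roll, pitch, yaw] about the fixed x, y, z axes, in that order (R = Rz(yaw) Ry(pitch) Rx(roll)).
In Python, from rig import arm, cams gives the robot as it stands.
- The arm moves only by the tool drive_tool, never from a script. Its argument "commands" is a list of rows, each a list of 2 entries, a list of its own where there are three numbers: the shift along the tool's x, y, z in mm, then the turn about the tool's z in rad. In form: [[[x, y, z], yaw], ...]. A call has 1 to 10 rows; each row shifts and turns the commanded pose from where the row before left it, along the tool's axes as they then stand; what a row does not reach is not made up. A row lasts 1/12 s, in which the tool goes at most 41.7 mm and 7.16 degrees, less where a joint would pass 70% of its speed; a pose out of reach is approached as far as the arm can. A call with a gripper value outside its range is refused whole. "hand" is the closure in counts, from 0 (fully open) to 255 (shut), set as the call begins (left out, the last holds). The fingers move at their own pace and stop on an object; "newtons" is the grip in N (left out, the last holds). Time passes only in rows, so rows that do not move let the fingers close. It gives the time, the measured TCP pose, the force, the opening and the grip force at its end, in the units of the state.
- arm.get_obs(): the state, without advancing time (a new reading comes with each control period).
- cams.get_image(name): name is "scene" or "top" or "wrist"; returns the picture (384x512x3 uint8, red, green, blue); there is no depth.
- cams.get_calibration(name): a dict with "camera_matrix" (3x3 intrinsics, pixels), "R" (3x3) and "t" (3): a world point X has camera coordinates R X + t; the wrist camera has in their place "hand_eye" (4x4, takes a point from camera to tool coordinates, whose origin is the TCP and whose axes are the flange's). Camera axes: x right, y down, z forward; pixel columns grow to the right and rows downward; lengths in m; the calibration is good to about 2 mm. The wrist camera is an equidistant fisheye: a pixel r from the principal point sees the ray r / f radians off the axis. A picture is of the moment at which its call begins: read the wrist's pose just before it. get_calibration takes no time and is no camera call.
- arm.finish_job(): hands the job in; it is judged then, once.
The state is a dict: "clock": time; "joint_pos": joint angles; "qvel": joint speeds; "joint_torque": joint torques, N m; "tcp_pos": TCP position; "orientation": TCP orientation; "wrist_force": force on the tool from outside, world axes, zero at the start; "ft_torque": the same for the moment, N m; "opening": finger opening in m; "grip_force": force on a finger pad.
Only numpy, scipy, OpenCV 4.12 (cv2) and the standard library are available. Lean on these libraries where they do the work, as an engineer would, in place of code of your own. Each camera call takes 0.05 s, during which the arm holds its last target. There are 200 camera calls.

### The job

Show a trainee the next weighing job by pointing, without touching or moving anything: come down from above onto the sample bottle with the dark red label, fingertips pointing straight down, centred 1 to 4 cm over its cap, and stay there for at least two seconds; keep the hand from ever hanging low over another bottle's cap. Then point straight down in the same way at the middle of the orange weighing tub on the bench, fingertips within 4 cm above its rim, for at least two seconds. Finally draw the hand back at least 20 cm away from both.

Things in the scene. Friction and masses are not known exactly. Their poses are not given: they have to be found in the camera images.
- red_bottle: upright white plastic sample bottle with a wide dark red label, 182 mm tall, body 63 mm across, with a white screw cap. Origin: centre of its underside, z up. Loose. The one to point at.
- orange_bottle: upright white plastic sample bottle with a wide orange label, 180 mm tall, body 63 mm across, with a white screw cap. Origin: centre of its underside, z up. Loose.
- lilac_bottle: upright white plastic sample bottle with a lilac label, 186 mm tall, body 63 mm across, with a white screw cap. Origin: centre of its underside, z up. Loose.
- white_bottle: upright white plastic sample bottle with a very pale, nearly white label, 174 mm tall, body 58 mm across, with a white screw cap. Origin: centre of its underside, z up. Loose.
- red_cap (a point): centre of the flat top of the red-labelled bottle's cap (cap about 45 mm across), 182 mm above its underside
- orange_cap (a point): centre of the flat top of the orange-labelled bottle's cap (cap about 45 mm across)
- lilac_cap (a point): centre of the flat top of the lilac-labelled bottle's cap (cap about 45 mm across)
- white_cap (a point): centre of the flat top of the pale-labelled bottle's cap (cap about 45 mm across)
- tub: orange round open weighing tub, 98 mm across, 33 mm high, standing loose on the bench, to the right of the bottles and nearer the robot than the balance. Origin: centre of its underside, z up.
- tub_rim (a point): centre of the tub's open mouth at rim height, 33 mm above its underside
- dish: glass Petri dish with yellowish agar, 94 mm across, 18 mm high, a bystander on the right. Origin: centre of its underside.
- timer: flat white digital timer, 60 x 64 x 19 mm, a bystander behind the bottles. Origin: centre of its underside.
Not all that is in view belongs to the job. What is shaped like the red_bottle but green or purple is not meant. What is shaped like the orange_bottle but green or turquoise is not meant.

How it is judged:
On the way, in this order (a step that is already met when the one before it is completed fails the run):
1. pointing straight down (within 30 degrees), TCP within 24 mm of the middle of the red-labelled bottle's cap and 20 to 75 mm above it, for 1.8 s (horizontal distance between the grasp point and red_cap below 0.024 m and z of the grasp point in the frame of red_cap between 0.02 and 0.075 m and angle between the grasp point's own z axis and vertical above 2.6 rad), for 1.8 s.
2. pointing straight down (within 30 degrees), TCP within 30 mm of the middle of the tub and at most 75 mm above its rim, for 1.8 s (horizontal distance between the grasp point and tub_rim below 0.03 m and z of the grasp point in the frame of tub_rim below 0.075 m and angle between the grasp point's own z axis and vertical above 2.6 rad), for 1.8 s.
At the end, for the whole second after the job is handed in: the hand (TCP) is more than 17 cm from the red-labelled bottle's cap and from the tub's mouth; every bottle, the tub, the dish and the timer stand upright, at rest, within 6 mm of where they began (distance between the grasp point and red_cap above 0.17 m and distance between the grasp point and tub_rim above 0.17 m and distance of each of red_bottle, orange_bottle, lilac_bottle, white_bottle, tub, dish, timer from where it was at the start of the episode below 0.006 m and angle between each of red_bottle, orange_bottle, lilac_bottle, white_bottle, tub, dish, timer's own z axis and vertical below 0.1 rad and linear speed of each of red_bottle, orange_bottle, lilac_bottle, white_bottle, tub, dish, timer below 0.02 m/s); the robot touches nothing.
It fails at once if the robot touches anything (over 0.5 N) (contact force between any of the arm, the fingers and anything else above 0.5 N).
It fails at once if a bottle, the tub, the dish or the timer is moved more than 10 mm (distance of any of red_bottle, orange_bottle, lilac_bottle, white_bottle, tub, dish, timer from where it was at the start of the episode above 0.01 m).
It fails at once if the hand hangs low over another bottle's cap (TCP within 20 mm sideways and less than 60 mm above the cap) ((horizontal distance between the grasp point and orange_cap below 0.02 m and z of the grasp point in the frame of orange_cap below 0.06 m) or (horizontal distance between the grasp point and lilac_cap below 0.02 m and z of the grasp point in the frame of lilac_cap below 0.06 m) or (horizontal distance between the grasp point and white_cap below 0.02 m and z of the grasp point in the frame of white_cap below 0.06 m)).
It also fails if it takes over 45 s, if anything falls off the work surface, if the arm or the gripper's body presses on something with over 40 N, if the wrist force passes 120 N, or if a joint passes its speed limit or range.

## Working session

There is one attempt and no reset: what is moved stays moved. The work goes in short steps, Python scripts to look and compute and a tool call to move; the robot and the scene stay as the last step left them, time stands still between calls to the robot, and variables do not carry over. Pictures are saved under pics/ and viewed, at most 10 in all, crops included, and the job is handed in when it is done.

Besides the shell and the picture viewer there is one more tool, called after ">>>" in YAML: its name, and indented under it one key for each argument. drive_tool: Moves the arm, as the interface text tells. Its arguments: {"type":"object","properties":{"commands":{"type":"array"},"hand":{"type":"number"},"newtons":{"type":"number"}},"required":["commands"]}

```bash
mkdir -p pics; python3 - <<'E'
from rig import arm,cams
import cv2,numpy as np
o=arm.get_obs();print(o['clock'],o['tcp_pos'],o['orientation'],o['opening'])
for n in("scene","top"):
    im=cams.get_image(n);cv2.imwrite(f'pics/{n}0.png',im[:,:,::-1])
    c=cams.get_calibration(n);print(n,np.round(c['camera_matrix'],1).tolist(),np.round(c['R'],4).tolist(),c['t'])
a=cv2.imread('pics/scene0.png');b=cv2.imread('pics/top0.png')
cv2.imwrite('pics/both.png',cv2.resize(np.hstack([a,b]),(800,300),interpolation=cv2.INTER_AREA))
E
```

```text
0.0 [ 0.1595242  -0.6554133   0.24906048] [ 3.13995355e+00 -1.48393874e-04 -2.90291493e+00] 0.08555072642251617
scene [[384.9, 0.0, 254.6], [0.0, 384.9, 193.8], [0.0, 0.0, 1.0]] [[-0.5221, -0.8527, 0.0198], [-0.4465, 0.2534, -0.8582], [0.7267, -0.4569, -0.513]] [0.32367969 0.37657506 0.99186128]
top [[460.4, 0.0, 264.0], [0.0, 460.4, 197.0], [0.0, 0.0, 1.0]] [[0.1483, -0.9889, -0.005], [-0.9405, -0.1395, -0.3097], [0.3056, 0.0506, -0.9508]] [-0.04481284  0.57411716  1.50033074]
```

View pics/scene0.png

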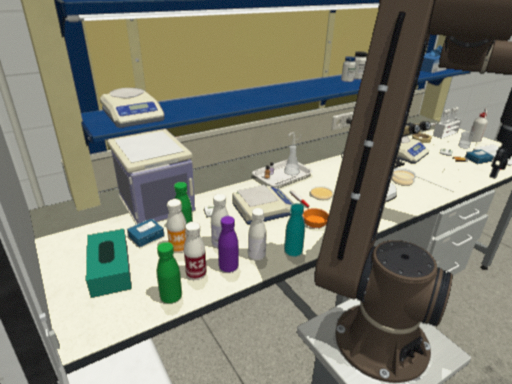

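View pics/top0.png

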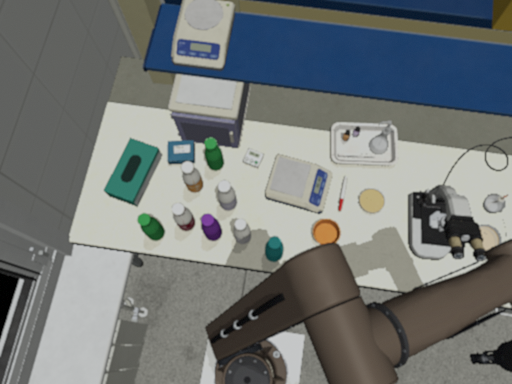

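Candidates in the scene view are green (169,275), dark red label (195,258), purple (228,245), orange label (177,235), green (182,205), white/lilac (219,218) and (257,240), and turquoise (294,230). In the top view the white bottle with the red label is near (182,215) and the tub near (325,232). The one at scene (195,258) fits because it is white with a dark red label. I'll confirm it in an enlarged crop.

```bash
python3 - <<'E'
import cv2,numpy as np
a=cv2.imread('pics/scene0.png')[175:315,140:330];b=cv2.imread('pics/top0.png')[130:270,130:350]
r=lambda i:cv2.resize(i,(395,int(395/i.shape[1]*i.shape[0])),interpolation=cv2.INTER_CUBIC)
a,b=cv2.resize(a,(760,560))[:, :400],cv2.resize(b,(880,560))[:,:400]
cv2.imwrite('pics/crop.png',np.hstack([a,b]))
E
```

```text
(no output)
```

View pics/crop.png

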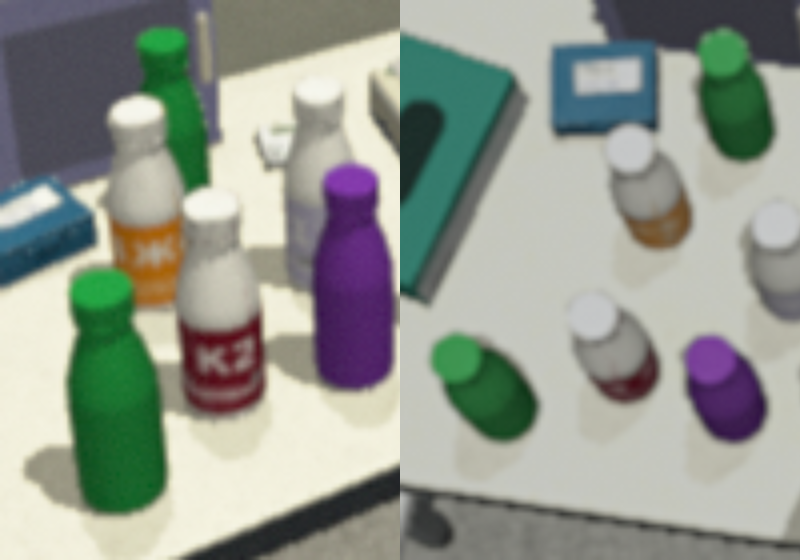

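The crop confirms it: the white bottle with the dark red "K2" label has its cap at scene (193,225) and top (178.5,209). The nearby decoys are green and purple, and the orange-labelled bottle stands behind it.

```bash
python3 - <<'E'
from rig import arm,cams
import cv2,numpy as np
C={n:cams.get_calibration(n) for n in("scene","top")}
def ray(n,p):
    c=C[n];d=c['R'].T@np.linalg.solve(c['camera_matrix'],[p[0],p[1],1]);return -c['R'].T@c['t'],d
def pl(n,p,z):
    o,d=ray(n,p);return o+d*(z-o[2])/d[2]
def tri(a,b):
    A=[];B=[]
    for n,p in(("scene",a),("top",b)):
        o,d=ray(n,p);d/=np.linalg.norm(d);P=np.eye(3)-np.outer(d,d);A.append(P);B.append(P@o)
    return np.linalg.lstsq(np.vstack(A),np.hstack(B),rcond=None)[0]
print('red',pl('scene',(193.2,225.2),.182),pl('top',(178.5,209.2),.182),tri((193.2,225.2),(178.5,209.2)))
for k,p in dict(orange=(188,167),lilac=(224,186.3),white=(239.5,225),green1=(144.2,219.2),purple=(207.8,220),green2=(211,143),turq=(273,241)).items():print(k,pl('top',p,.18).round(3))
im=cv2.imread('pics/top0.png')
h=cv2.cvtColor(im,cv2.COLOR_BGR2HSV)
m=cv2.inRange(h,(5,170,100),(18,255,255));m[:,:290]=0;m[:,350:]=0
(c,a)=max(((c,cv2.contourArea(c)) for c in cv2.findContours(m,0,2)[0]),key=lambda t:t[1])
e=cv2.fitEllipse(c);print(e,cv2.boundingRect(c));print('tub',pl('top',e[0],.033),pl('top',e[0],.017))
s=cv2.imread('pics/scene0.png');h=cv2.cvtColor(s,cv2.COLOR_BGR2HSV)
m=cv2.inRange(h,(5,170,100),(18,255,255));m[:,:295]=0;m[:,340:]=0
c=max(cv2.findContours(m,0,2)[0],key=cv2.contourArea);e=cv2.fitEllipse(c);print(e,cv2.boundingRect(c),pl('scene',e[0],.025))
for n in C:print(n,-C[n]['R'].T@C[n]['t'])
E
```

```text
red [0.46556052 0.30403275 0.182     ] [0.46379752 0.30222957 0.182     ] [0.46458018 0.30325907 0.18186628]
orange [0.613 0.301 0.18 ]
lilac [0.563 0.171 0.18 ]
white [0.441 0.099 0.18 ]
green1 [0.415 0.405 0.18 ]
purple [0.443 0.202 0.18 ]
green2 [0.71  0.242 0.18 ]
turq [ 0.406 -0.014  0.18 ]
((325.7259521484375, 232.30126953125), (22.933486938476562, 23.19608497619629), 83.70565795898438) (314, 220, 25, 22)
tub [ 0.49624513 -0.18930374  0.033     ] [ 0.50040096 -0.19082283  0.017     ]
((315.2983093261719, 217.57073974609375), (17.278955459594727, 24.70911979675293), 101.1116943359375) (303, 209, 26, 18) [ 0.49350346 -0.18523354  0.025     ]
scene [-0.38370432  0.6337099   0.82555973]
top [ 0.08816113 -0.0401363   1.60412834]
```

The red cap is at about (0.465, 0.303, 0.182); two-view and plane casts agree within 2 mm. The tub rim is at about (0.495, -0.187, 0.033). I'll first go up and inward, away from the microscope, with the fingers shut.

>>> drive_tool:
  commands:
    - [[0,10,-15],0]
    - [[0,20,-15],0]
    - [[0,20,-15],0]
    - [[0,20,-15],0]
    - [[0,20,-15],0]
    - [[0,20,-15],0]
    - [[0,20,-15],0]
    - [[0,20,-15],0]
    - [[0,20,-15],0]
    - [[0,10,-15],0]
  hand: 255

```text
clock: 0.93
tcp_pos: [0.116, -0.4785, 0.402]
orientation: [-3.14, 0.001, -2.903]
wrist_force: [0.5, 0.3, -0.1]
opening: -0.0
grip_force: 0.0
```

>>> drive_tool:
  commands:
    - [[-20,5,0],0]
    - [[-30,8,0],0]
    - [[-30,8,0],0]
    - [[-30,8,0],0]
    - [[-30,8,0],0]
    - [[-30,20,0],0]
    - [[-30,25,0],0]
    - [[-30,25,0],0]
    - [[-30,25,0],0]
    - [[-20,20,0],0]

```text
clock: 1.77
tcp_pos: [0.3538, -0.2647, 0.4007]
orientation: [-3.141, 0.001, -2.902]
wrist_force: [0.9, -1.0, -0.3]
opening: -0.0004
grip_force: 0.0
```

>>> drive_tool:
  commands:
    - [[-25,20,0],0]
    - [[-30,25,0],0]
    - [[-30,25,0],0]
    - [[-30,25,0],0]
    - [[-30,25,0],0]
    - [[-10,33,0],0]
    - [[-8,35,0],0]
    - [[-8,35,0],0]
    - [[-8,35,0],0]
    - [[-8,35,0],0]

```text
clock: 2.6
tcp_pos: [0.4645, 0.0633, 0.4009]
orientation: [3.141, 0.001, -2.903]
wrist_force: [1.3, -0.2, 0.4]
opening: -0.0006
grip_force: 0.0
```

>>> drive_tool:
  commands:
    - [[-7,29,0],0]
    - [[-7,29,0],0]
    - [[-7,29,0],0]
    - [[-7,29,0],0]
    - [[-7,29,0],0]
    - [[-7,29,0],0]
    - [[-7,29,0],0]
    - [[-7,25,0],0]
    - [[0,0,0],0]
    - [[0,0,0],0]

```text
clock: 3.43
tcp_pos: [0.4654, 0.2975, 0.3999]
orientation: [-3.141, -0.001, -2.901]
wrist_force: [0.4, 0.1, -0.4]
opening: 0.0
grip_force: 0.0
```

```bash
python3 - <<'E'
from rig import arm,cams
import cv2
o=arm.get_obs();print(o['tcp_pos'],o['joint_pos'])
cv2.imwrite('pics/w1.png',cams.get_image('wrist')[:,:,::-1])
E
```

```text
[0.46539524 0.29751988 0.39991156] [ 9.23361705e-01  9.45245815e-02  1.23623756e-03 -9.01996234e-05
 -1.47850215e+00 -2.25353647e+00]
```

View pics/w1.png

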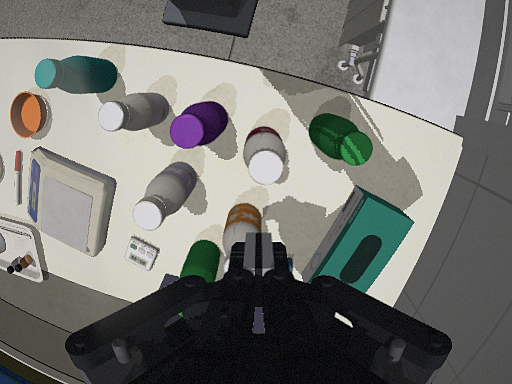

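The wrist view shows the dark-red-labelled bottle with its cap at about (266,166), the orange-labelled one at (243,225) partly behind the fingers, and the tub at (29,115). I'll use these to cross-check the cap and tub positions.

```bash
python3 - <<'E'
from rig import arm,cams
import numpy as np
from scipy.spatial.transform import Rotation as Ro
c=cams.get_calibration('wrist');o=arm.get_obs();K=c['camera_matrix'];H=c['hand_eye']
R=Ro.from_euler('xyz',o['orientation']).as_matrix();p=o['tcp_pos']
for n,u,v,z in(('red',266,166,.182),('lilac',149,214,.186),('tub',28,115,.033)):
    x=np.array([(u-K[0,2])/K[0,0],(v-K[1,2])/K[1,1]]);r=np.linalg.norm(x)
    d=np.r_[x/r*np.sin(r),np.cos(r)];d=R@H[:3,:3]@d;O=p+R@H[:3,3];print(n,O+d*(z-O[2])/d[2])
E
```

```text
red [0.46663016 0.30720856 0.182     ]
lilac [0.56198902 0.17534877 0.186     ]
tub [ 0.50090239 -0.17811402  0.033     ]
```

All agree. Descending to TCP z = 0.227.

>>> drive_tool:
  commands:
    - [[-2,7,10],0]
    - [[0,0,20],0]
    - [[0,0,25],0]
    - [[0,0,25],0]
    - [[0,0,25],0]
    - [[0,0,25],0]
    - [[0,0,20],0]
    - [[0,0,15],0]
    - [[0,0,8],0]
    - [[0,0,0],0]

```text
clock: 4.32
tcp_pos: [0.4656, 0.3027, 0.2252]
orientation: [-3.14, -0.002, -2.904]
wrist_force: [0.4, 0.8, -0.2]
opening: -0.0
grip_force: 0.0
```

>>> drive_tool:
  commands:
    - [[0,0,0],0]
    - [[0,0,0],0]
    - [[0,0,0],0]
    - [[0,0,0],0]
    - [[0,0,0],0]
    - [[0,0,0],0]
    - [[0,0,0],0]
    - [[0,0,0],0]
    - [[0,0,0],0]
    - [[0,0,0],0]

```text
clock: 5.15
tcp_pos: [0.4663, 0.304, 0.227]
orientation: [-3.142, -0.0, -2.903]
wrist_force: [0.2, -0.0, -0.7]
opening: -0.0
grip_force: 0.0
```

>>> drive_tool:
  commands:
    - [[0,0,0],0]
    - [[0,0,0],0]
    - [[0,0,0],0]
    - [[0,0,0],0]
    - [[0,0,0],0]
    - [[0,0,0],0]
    - [[0,0,0],0]
    - [[0,0,0],0]
    - [[0,0,0],0]
    - [[0,0,0],0]

```text
clock: 5.98
tcp_pos: [0.4663, 0.304, 0.227]
orientation: [3.142, 0.0, -2.903]
wrist_force: [0.1, -0.6, -0.2]
opening: 0.0002
grip_force: 0.0
```

>>> drive_tool:
  commands:
    - [[0,0,0],0]
    - [[0,0,0],0]
    - [[0,0,0],0]
    - [[0,0,0],0]
    - [[0,0,0],0]
    - [[0,0,0],0]
    - [[0,0,0],0]
    - [[0,0,0],0]
    - [[0,0,0],0]
    - [[0,0,0],0]

```text
clock: 6.82
tcp_pos: [0.4663, 0.3039, 0.227]
orientation: [3.142, -0.0, -2.903]
wrist_force: [-1.2, 0.1, 0.3]
opening: -0.0
grip_force: 0.0
```

```bash
python3 - <<'E'
from rig import arm,cams
import cv2,numpy as np
print(arm.get_obs()['tcp_pos'])
f=lambda n:cams.get_image(n)[:,:,::-1]
a=f('scene')[150:300,140:340];b=f('top')[130:280,110:310]
cv2.imwrite('pics/over.png',cv2.resize(np.hstack([a,b]),(800,300)))
E
```

```text
[0.4663261  0.30394256 0.22701298]
```

View pics/over.png

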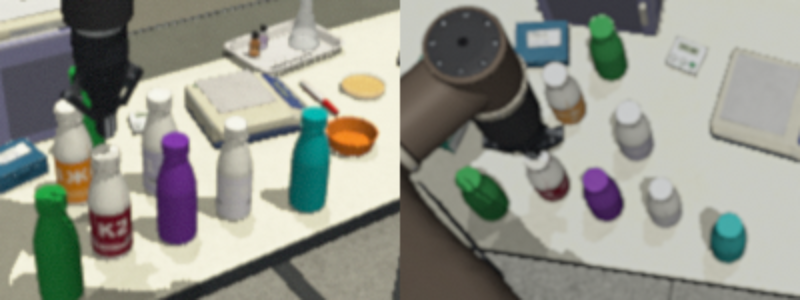

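The hand is over the red bottle's cap and nothing was touched; it has been held for 2.5 s. Next: up, then over to the tub.

>>> drive_tool:
  commands:
    - [[0,0,-10],0]
    - [[0,0,-20],0]
    - [[0,0,-25],0]
    - [[0,0,-25],0]
    - [[0,0,-25],0]
    - [[0,0,-25],0]
    - [[0,0,-20],0]
    - [[0,0,-13],0]
    - [[0,0,-10],0]
    - [[0,0,0],0]

```text
clock: 7.75
tcp_pos: [0.4668, 0.3042, 0.4028]
orientation: [3.14, 0.003, -2.903]
wrist_force: [-0.8, -0.4, 0.6]
opening: -0.0002
grip_force: 0.0
```

>>> drive_tool:
  commands:
    - [[3,-20,0],0]
    - [[5,-30,0],0]
    - [[5,-30,0],0]
    - [[5,-30,0],0]
    - [[5,-30,0],0]
    - [[5,-30,0],0]
    - [[5,-30,0],0]
    - [[5,-30,0],0]
    - [[5,-30,0],0]
    - [[5,-30,0],0]

```text
clock: 8.58
tcp_pos: [0.4877, 0.0093, 0.3992]
orientation: [3.141, -0.001, -2.903]
wrist_force: [0.7, -0.6, -0.5]
opening: 0.0001
grip_force: 0.0
```

>>> drive_tool:
  commands:
    - [[5,-30,0],0]
    - [[5,-30,0],0]
    - [[5,-30,0],0]
    - [[5,-30,0],0]
    - [[5,-30,0],0]
    - [[5,-20,0],0]
    - [[4,-20,0],0]
    - [[4,-2,0],0]
    - [[0,0,0],0]
    - [[0,0,0],0]

```text
clock: 9.42
tcp_pos: [0.4964, -0.1846, 0.3994]
orientation: [3.141, -0.001, -2.904]
wrist_force: [-0.1, 0.5, 0.1]
opening: -0.0002
grip_force: 0.0
```

```bash
python3 - <<'E'
from rig import arm,cams
import cv2,numpy as np
from scipy.spatial.transform import Rotation as Ro
o=arm.get_obs();p=o['tcp_pos'];print(o['clock'],p)
im=cams.get_image('wrist')[:,:,::-1].copy();cv2.imwrite('pics/w2.png',im)
c=cams.get_calibration('wrist');K=c['camera_matrix'];H=c['hand_eye']
R=Ro.from_euler('xyz',o['orientation']).as_matrix()
h=cv2.cvtColor(im,cv2.COLOR_BGR2HSV)
for cc in cv2.findContours(cv2.inRange(h,(5,150,80),(18,255,255)),0,2)[0]:
    if cv2.contourArea(cc)<150:continue
    (u,v),ax,_=cv2.fitEllipse(cc)
    x=np.array([(u-K[0,2])/K[0,0],(v-K[1,2])/K[1,1]]);r=np.linalg.norm(x)
    d=R@H[:3,:3]@np.r_[x/r*np.sin(r),np.cos(r)];O=p+R@H[:3,3];print((u,v),ax,O+d*(.03-O[2])/d[2])
E
```

```text
9.4167 [ 0.49641813 -0.18458839  0.39940902]
(253.78550720214844, 144.7291259765625) (56.09785461425781, 56.7528076171875) [ 0.50138107 -0.18996158  0.03      ]
```

View pics/w2.png

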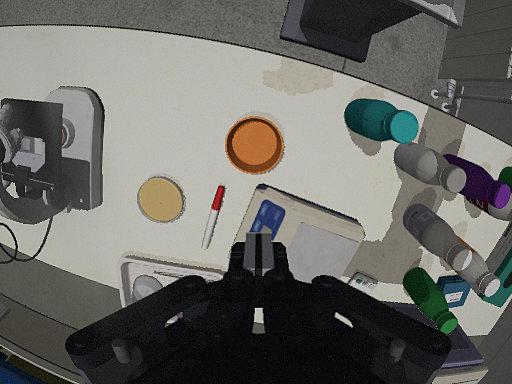

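The tub is at wrist pixel (254,145), which gives (0.500, -0.190). The way down is clear, so I'm descending to TCP z ≈ 0.078.

>>> drive_tool:
  commands:
    - [[-3,-6,15],0]
    - [[0,0,25],0]
    - [[0,0,25],0]
    - [[0,0,25],0]
    - [[0,0,25],0]
    - [[0,0,25],0]
    - [[0,0,25],0]
    - [[0,0,25],0]
    - [[0,0,15],0]
    - [[0,0,0],0]

```text
clock: 10.3
tcp_pos: [0.4992, -0.1884, 0.1916]
orientation: [3.139, -0.005, -2.902]
wrist_force: [-0.0, 0.3, -0.7]
opening: -0.0
grip_force: 0.0
```

>>> drive_tool:
  commands:
    - [[0,0,15],0]
    - [[0,0,20],0]
    - [[0,0,20],0]
    - [[0,0,20],0]
    - [[0,0,15],0]
    - [[0,0,15],0]
    - [[0,0,10],0]
    - [[0,0,0],0]
    - [[0,0,0],0]
    - [[0,0,0],0]

```text
clock: 11.13
tcp_pos: [0.502, -0.1897, 0.0812]
orientation: [-3.141, 0.002, -2.902]
wrist_force: [-1.2, 0.6, 0.1]
opening: -0.0
grip_force: 0.0
```

>>> drive_tool:
  commands:
    - [[0,0,0],0]
    - [[0,0,0],0]
    - [[0,0,0],0]
    - [[0,0,0],0]
    - [[0,0,0],0]
    - [[0,0,0],0]
    - [[0,0,0],0]
    - [[0,0,0],0]
    - [[0,0,0],0]
    - [[0,0,0],0]

```text
clock: 11.97
tcp_pos: [0.5011, -0.1899, 0.08]
orientation: [3.142, -0.0, -2.903]
wrist_force: [0.4, -0.1, 0.5]
opening: 0.0001
grip_force: 0.0
```

>>> drive_tool:
  commands:
    - [[0,0,0],0]
    - [[0,0,0],0]
    - [[0,0,0],0]
    - [[0,0,0],0]
    - [[0,0,0],0]
    - [[0,0,0],0]
    - [[0,0,0],0]
    - [[0,0,0],0]
    - [[0,0,0],0]
    - [[0,0,0],0]

```text
clock: 12.8
tcp_pos: [0.5011, -0.1898, 0.08]
orientation: [3.142, -0.0, -2.903]
wrist_force: [-0.3, -0.3, 0.5]
opening: 0.0002
grip_force: 0.0
```

>>> drive_tool:
  commands:
    - [[0,0,0],0]
    - [[0,0,0],0]
    - [[0,0,0],0]
    - [[0,0,0],0]
    - [[0,0,0],0]
    - [[0,0,0],0]
    - [[0,0,0],0]
    - [[0,0,0],0]
    - [[0,0,0],0]
    - [[0,0,0],0]

```text
clock: 13.63
tcp_pos: [0.5011, -0.1898, 0.08]
orientation: [-3.142, -0.0, -2.903]
wrist_force: [-0.2, 0.1, 0.1]
opening: 0.0002
grip_force: 0.0
```

```bash
python3 - <<'E'
from rig import arm,cams
import cv2,numpy as np
print(arm.get_obs()['tcp_pos'])
f=lambda n:cams.get_image(n)[:,:,::-1]
cv2.imwrite('pics/tub.png',cv2.resize(np.hstack([f('scene')[120:300,200:400],f('wrist')[120:300,160:360]]),(800,360)))
E
```

```text
[ 0.50110361 -0.18982674  0.08000039]
```

View pics/tub.png

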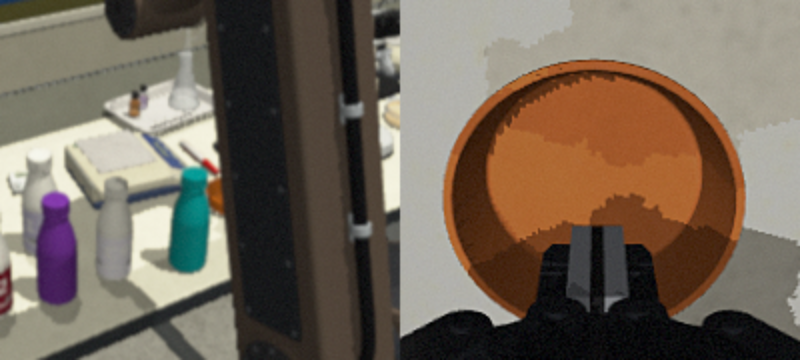

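The fingertips sit centred over the tub, held for 2.5 s. Now straight up to retreat.

>>> drive_tool:
  commands:
    - [[0,0,-15],0]
    - [[0,0,-30],0]
    - [[0,0,-35],0]
    - [[0,0,-35],0]
    - [[0,0,-35],0]
    - [[0,0,-35],0]
    - [[0,0,-35],0]
    - [[0,0,-35],0]
    - [[0,0,-30],0]
    - [[0,0,-20],0]

```text
clock: 14.57
tcp_pos: [0.5014, -0.1901, 0.3888]
orientation: [-3.14, 0.004, -2.903]
wrist_force: [0.0, -0.2, 0.1]
opening: -0.0001
grip_force: 0.0
```

>>> drive_tool:
  commands:
    - [[0,0,0],0]
    - [[0,0,0],0]
    - [[0,0,0],0]
    - [[0,0,0],0]
    - [[0,0,0],0]
    - [[0,0,0],0]

```text
clock: 15.07
tcp_pos: [0.5009, -0.1898, 0.3841]
orientation: [3.141, -0.002, -2.903]
wrist_force: [-1.0, 0.2, -0.1]
opening: -0.0002
grip_force: 0.0
```

```bash
python3 - <<'E'
from rig import arm
o=arm.get_obs();print(o['clock'],o['tcp_pos'])
if o['tcp_pos'][2]>.3: print(arm.finish_job())
E
```

```text
15.0667 [ 0.50087865 -0.18980039  0.38409442]
the job is handed in; nothing more can be done
None
```

I pointed at the dark-red-labelled bottle's cap and then at the middle of the tub for about 2.5 s each, drew the hand back about 35 cm above the tub with no sign of any contact, and handed the job in at 15 s; no verdict came back.

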